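# Tip a sample tin back and load it on a lifting plate

## Robot

A 6-joint arm with a two-finger parallel gripper is mounted at the origin on the work surface. World frame = base frame: x ahead of the robot, y to its left, z up, the work surface at z = 0. Lengths are in m, angles in rad, forces in N, time in s.
With the tool pointing down it reaches from about 0.325 to 1 m from the base axis. Payload 5.1 kg.
Tool frame: the origin (TCP) lies at the very end of the fingers, on their centre line; the grasp point (between the pads) lies r.tcp_to_grasp behind it (r.tcp_to_grasp is the distance from the TCP to the grasp point, in m); z points along the fingers, y is the direction in which the jaws open and shut (so a half turn about z gives the same grasp; the last joint's range is limited). The gripper opens to 85 mm and grips with 20 to 120 N. Pads are 22 mm wide; open, the fingers measure 114 mm over their backs; the gripper's body (76 mm by 85 mm) begins 54 mm behind the grasp point. The pads swing forward as they close: fully open they stand 13 mm farther back than shut.
Start: joints at [1.114, 0.124, 1.65, -0, 1.367, -0.083], TCP at [0.237, 0.605, 0.231] pointing down, gripper open.
Joint ranges: [-2.61, 2.61], [-1.02, 2.33], [0.03, 2.71], [-1.35, 4.49], [0.32, 2.68], [-2.91, 2.91]. Speed limits (rad/s): [2.57, 2.57, 3.14, 3.14, 3.14, 3.14].

## Interface

Orientations are given as a unit quaternion [x, y, z, w].
In Python, from cell import r, viewer gives the robot as it stands. Calls block until the motion is done:
- r.move_pose(position, orientation): joint-space move of the TCP to a pose.
- r.line_to(position, rot=None, rate=0.15): straight line of the TCP; rot=None keeps the orientation; rate is the mean speed in m/s.
- r.goto_joints(angles): joint-space move.
- r.open_jaws() and r.grasp(grasp_force=None): open the fingers fully, or close them until they stop; grasp_force is the grip in N (None keeps the last).
- r.wait(seconds).
- r.solve_ik(position, orientation): joint angles nearest the present ones, or None.
- r.read_state(): the state.
- viewer.read_camera(name): name is "side" or "top"; returns the picture (480x640x3 uint8, blue, green, red); there is no depth.
- viewer.camera_model(name): a dict with "fx", "fy", "cx", "cy" (pixels), "rvec" (rotation vector, rad) and "tvec" (3), from world to camera coordinates, as OpenCV has them. Camera axes: x right, y down, z forward; pixel columns grow to the right and rows downward; lengths in m; the calibration is good to about 2 mm. A picture is of the moment at which its call begins. camera_model takes no time and is no camera call.
A pose or a line that the arm cannot do raises r.Unreachable and nothing moves.
- r.hand_in(): hands the job in, once; it reports no verdict.
Trained networks look in the newest picture that a camera, given by its name, has taken for a name from the list of things; names that differ only in an ending like _2 or _b are one class to them, and where a whole thing is asked for, a point or a joint stands for the part that bears it (a point fixed in the world has none). Each returns a list of dicts, best first, with "conf" (0 to 1); they miss things now and then, are a little off and sometimes report something else, mostly with a low value. They report only what shows in the picture. A call takes as long as a camera call. They do not tell look-alikes from the thing itself.
- viewer.recognise(camera, query): "point" ([x, y, z] in m, in world coordinates, good to about 4 mm: the middle of the surface that is visible of it).
The state is a dict: "clock": time; "q": joint angles; "qvel": joint speeds; "joint_efforts": joint torques, N m; "tcp_pos": TCP position; "tool_rot": TCP orientation; "force": force on the tool from outside, world axes, zero at the start; "wrist_torque": the same for the moment, N m; "finger_gap": finger opening in m.
Only numpy, scipy, OpenCV 4.12 (cv2) and the standard library are available. Lean on these libraries where they do the work, as an engineer would, in place of code of your own. Each camera call takes 0.05 s, during which the arm holds its last target.

## Task

Load the tall square metal tin onto the bent lifting plate: tip the tin back on its rear edge until it leans by itself against the padded rail behind it and let go of it there, slide the plate's flat blade straight and centrally under its raised front until it reaches past the middle of the tin and let go of the plate, then bring the tin gently down, without letting it drop, so that it stands upright and flat on the blade. Leave the other things on the bench where they are.

Things in the scene. Friction and masses are not known exactly. Their poses are not given: they have to be found in the camera images.
- rest: Fixed leaning rest. Origin: on the bench, middle of the front edge of its 5 mm thick steel foot plate (120 deep, 200 mm wide); this edge is the kerb behind the tin's rear bottom edge. +x points to the rear (the way the tin is tipped), y along the kerb, z up. Tipped back about 27 degrees the tin leans on the rail; it balances at about 20.
- rest_rail (a point): Centre of the rest's round rubber-covered rail: 16 mm thick, along the rest's y, 125 mm above the bench and 72 mm behind the kerb, on two posts 82 mm to either side. Same axes as the rest.
- tin_center (a point): Centre (half-way up) of the loose square metal tin: 70 mm deep (x), 90 wide (y), 190 high, about 0.6 kg. It starts upright on the bench, square to the rest, its rear face 1 mm in front of the kerb. Axes: x to its rear (towards the rail), z up when upright.
- tin_bar (a point): Middle of the tin's handle: a round steel bar 12 mm thick along the tin's y, 80 mm long, centre 45 mm above the tin's top (235 mm above its underside, over the tin's middle), with a 12 mm upright at each end. Axes as tin_center. Pinched across x, the bar can turn between the fingers.
- plate_grip (a point): Centre of the wooden grip strip (14 mm thick, 100 wide, 46 along the slope) of the loose bent steel lifting plate, 0.4 kg. Its flange rises from the blade's rear edge, leaning 35 degrees from vertical away from the blade (top towards -x); strip centre 63 mm, flange top 81 mm above the bench. Axes of the plate: x to the blade's free front edge, z up.
- plate_tip (a point): Middle of the free front edge of the lifting plate's flat blade, half-way through its thickness (2 mm above the bench). The blade is 90 mm long (x), 100 mm wide (y) and 4 mm thick, lying flat on the bench. Same axes as plate_grip; from plate_grip the tip is 131 mm further along +x and 61 mm lower.
- dishes: Bystander: stack of clear dishes, 90 mm across, 75 mm high; origin at the centre of its underside.
- jar: Bystander: amber jar, 66 mm across, 120 mm high; origin at the centre of its underside.
- flask: Bystander: glass bottle, 60 mm across, 140 mm high; origin at the centre of its underside.
- canister: Bystander: round steel canister, 66 mm across, 140 mm high; origin at the centre of its underside.
- rack: Bystander: small steel rack of capped tubes, 70 by 130 mm, 124 mm high; origin at the centre of its underside.
- bowl: Bystander: steel bowl, 80 mm across, 30 mm high; origin at the centre of its underside.
- timer: Bystander: flat white timer, 60 by 75 mm, 22 mm high; origin at the centre of its underside.
Mind the look-alikes: they are no part of the job. What is shaped like the part that bears tin_center but yellow is not meant. What is shaped like the part that bears plate_grip but turquoise is not meant.

How it is judged:
By the outcome, as a careful person would: the job done as asked, in the order asked, and still so for the second after the job is handed in, with the robot touching nothing.
It also fails if it takes over 70 s, if anything falls off the work surface, if the arm or the gripper's body presses on something with over 40 N, if the wrist force passes 120 N, or if a joint passes its speed limit or range.

## Working session

There is one attempt and no reset: what is moved stays moved. The work goes in short steps, each a Python script; the robot and the scene stay as the last script left them, time stands still between calls to the robot, and variables do not carry over. Pictures are saved under pics/ and viewed, and the job is handed in when it is done.

```bash
ls; mkdir -p pics; python3 - <<'E'
from cell import r, viewer
import cv2
for n in ("side","top"):
    cv2.imwrite(f"pics/{n}0.png", viewer.read_camera(n))
    m=viewer.camera_model(n); print(n,m)
    for q in ("rest","rest_rail","tin_center","tin_bar","plate_grip","plate_tip"):
        print(q,[(round(d['conf'],2),[round(float(x),4) for x in d['point']]) for d in viewer.recognise(n,q)])
print(r.tcp_to_grasp, r.read_state())
E
```

```text
pics
side {'fx': 476.5308439331046, 'fy': 476.5308439331046, 'cx': 316.91414816684954, 'cy': 243.09695713398165, 'rvec': array([ 2.07967483, -0.11958178,  0.09538633]), 'tvec': array([-0.54083706,  0.19568486,  1.23045356])}
rest [(0.88, [0.5965, 0.1918, 0.0059])]
rest_rail [(0.82, [0.601, 0.1894, 0.0016])]
tin_center [(0.92, [0.5259, 0.061, 0.1335]), (0.87, [0.3346, 0.2545, 0.119])]
tin_bar [(0.77, [0.3385, 0.2561, 0.1232]), (0.66, [0.7324, 0.2077, 0.1377]), (0.64, [0.5251, 0.0599, 0.1283])]
plate_grip [(0.92, [0.4878, -0.3831, 0.0039]), (0.69, [0.7121, -0.3911, 0.0053]), (0.56, [0.586, -0.176, 0.0063])]
plate_tip [(0.91, [0.4855, -0.3797, 0.0022]), (0.84, [0.7174, -0.3884, 0.0058]), (0.68, [0.5868, -0.1747, 0.0036]), (0.57, [0.3717, -0.0529, 0.0164])]
top {'fx': 536.5327617776069, 'fy': 536.5327617776069, 'cx': 315.0533486345574, 'cy': 244.72830889955154, 'rvec': array([ 2.14021474, -2.17982653,  0.16354451]), 'tvec': array([0.04029947, 0.5671506 , 1.40741825])}
rest []
rest_rail [(0.71, [0.5528, 0.1957, -0.0001]), (0.25, [0.6033, -0.1976, 0.0013])]
tin_center [(0.95, [0.7262, 0.22
[... 427 characters left out ...]
0.6702, 0.3886, 0.061])]
0.0187 {'clock': 0.7, 'q': array([ 1.11437387e+00,  1.23758444e-01,  1.65027834e+00,  1.13085551e-05,
        1.36749363e+00, -8.25914338e-02]), 'qvel': array([ 0.00024231, -0.00218416, -0.00046258, -0.00068549,  0.0012363 ,
        0.00050095]), 'joint_efforts': array([-8.95823978e-04, -4.23432720e+01, -3.65667343e+01, -1.59999263e-04,
        3.97797512e-04, -3.57130475e-06]), 'tcp_pos': array([0.23738872, 0.60509986, 0.23136195]), 'tool_rot': array([1.85830141e-01, 9.82581883e-01, 3.14707570e-05, 2.94783071e-06]), 'force': array([ 0.60866198, -0.45622647,  0.2540883 ]), 'wrist_torque': array([0.00980159, 0.03164871, 0.04509787]), 'finger_gap': 0.08526310817854238}
```

View pics/side0.png

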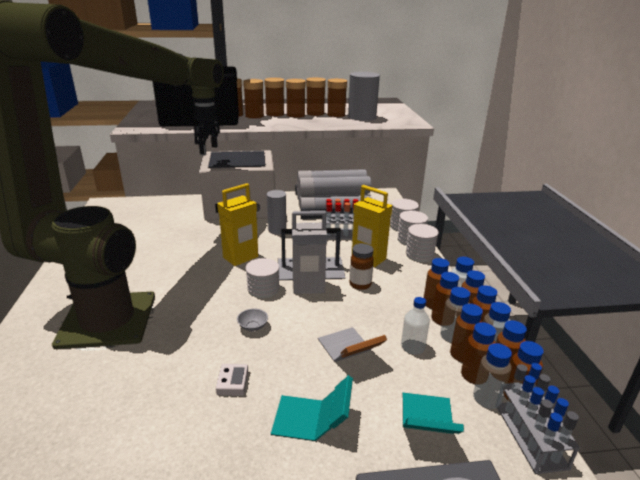

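View pics/top0.png

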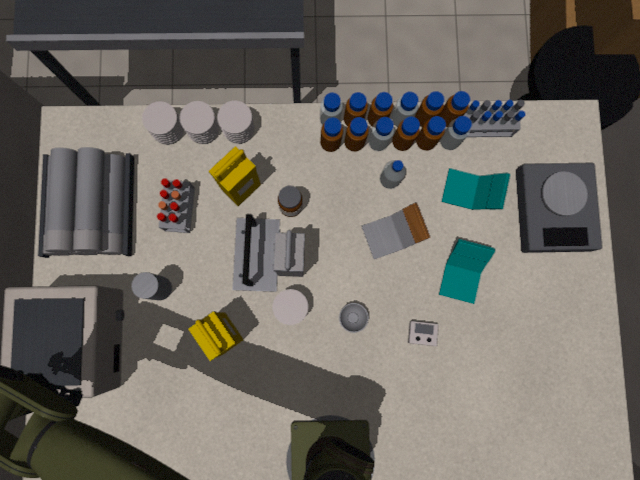

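Tin candidates in the top view are grey (288,252), yellow (235,175) and yellow (213,335); I choose the grey one in front of the rest. Plate candidates are steel with a wooden grip (397,230), turquoise (475,190) and turquoise (468,270); I choose the steel and wood one. Next is a close crop to check the choice.

```bash
python3 - <<'E'
import cv2
t=cv2.imread("pics/top0.png"); s=cv2.imread("pics/side0.png")
cv2.imwrite("pics/c1.png",cv2.resize(t[190:310,225:385],None,fx=5,fy=5,interpolation=cv2.INTER_CUBIC))
cv2.imwrite("pics/c2.png",cv2.resize(t[190:270,350:440],None,fx=7,fy=7,interpolation=cv2.INTER_CUBIC))
cv2.imwrite("pics/c3.png",cv2.resize(s[200:370,265:395],None,fx=3.5,fy=3.5,interpolation=cv2.INTER_CUBIC))
E
```

```text
(no output)
```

View pics/c1.png

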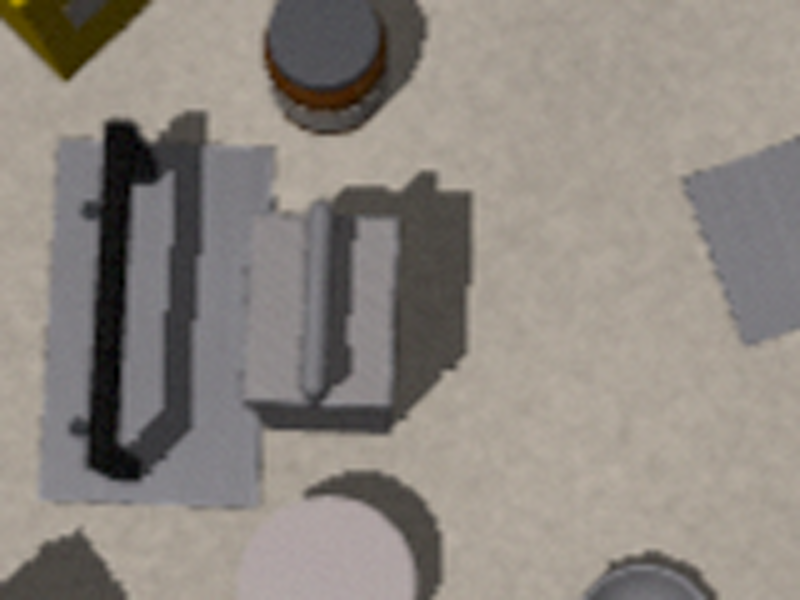

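View pics/c2.png

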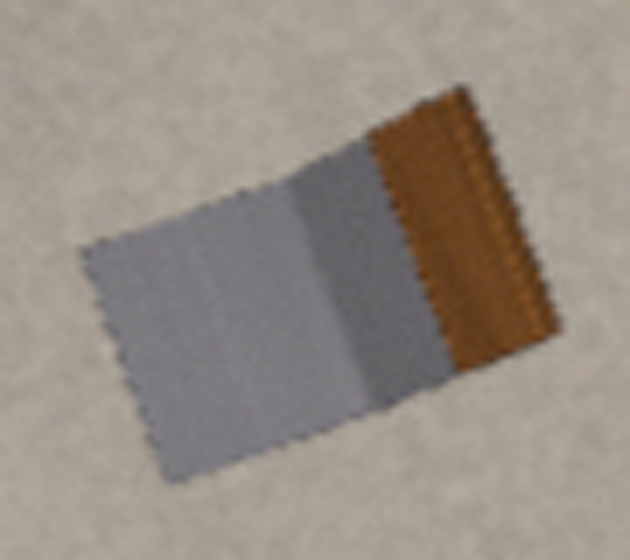

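View pics/c3.png

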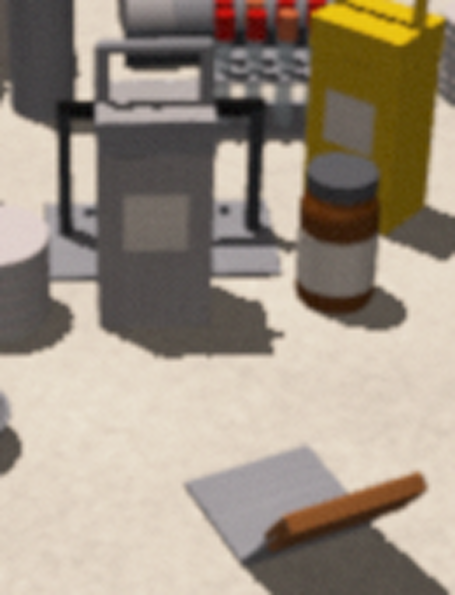

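The crops confirm the grey tin (front of the rest's kerb) and the steel plate with the wooden grip. Next I fit planar poses from the corners.

```bash
cat > h.py <<'E'
import numpy as np, cv2
from cell import r, viewer
from scipy.spatial.transform import Rotation as R
from scipy.optimize import least_squares
CM={n:viewer.camera_model(n) for n in("side","top")}
def proj(n,P):
    m=CM[n];K=np.array([[m['fx'],0,m['cx']],[0,m['fy'],m['cy']],[0,0,1.]])
    return cv2.projectPoints(np.asarray(P,float).reshape(-1,3),m['rvec'],m['tvec'],K,None)[0].reshape(-1,2)
def ray(n,uv,z):
    m=CM[n];Rm=cv2.Rodrigues(m['rvec'])[0];c=-Rm.T@m['tvec']
    d=Rm.T@np.array([(uv[0]-m['cx'])/m['fx'],(uv[1]-m['cy'])/m['fy'],1]);return c+d*(z-c[2])/d[2]
def uncrop(p,x0,y0,f): return (np.asarray(p,float)+.5)/f-.5+[x0,y0]
def fit(obs,x0):
    # obs: list of (cam, localpts, pix)
    def T(x,P):
        c,s=np.cos(x[2]),np.sin(x[2]);P=np.asarray(P,float)
        return np.c_[x[0]+c*P[:,0]-s*P[:,1],x[1]+s*P[:,0]+c*P[:,1],P[:,2]]
    f=lambda x:np.concatenate([(proj(n,T(x,P))-p).ravel() for n,P,p in obs])
    s=least_squares(f,x0);return s.x,f(s.x).reshape(-1,2)
E
python3 - <<'E'
from h import *
np.set_printoptions(precision=4,suppress=True)
hp=np.pi/2
top=uncrop([(248,213),(398,217),(392,405),(246,402)],225,190,5)
# image left = world +y ; up = +x. tin x-> +y ; tin y -> -x... yaw 90: x->+y, y->-x (image down)
tp=[(.035,-.045,.19),(-.035,-.045,.19),(-.035,.045,.19),(.035,.045,.19)]
print([ray("top",p,.19) for p in top])
sd=uncrop([(100,325),(210,325)],265,200,3.5)
print('tin top',*fit([("top",tp,top)],[.53,.08,hp]))
print('tin both',*fit([("top",tp,top),("side",[(-.035,.045,0),(-.035,-.045,0)],sd)],[.53,.08,hp]))
rp=uncrop([(57,138),(275,147),(259,507),(42,500)],225,190,5)
rl=[(.12,-.1,.005),(0,-.1,.005),(0,.1,.005),(.12,.1,.005)]
print('rest',*fit([("top",rl,rp)],[.53,.12,hp]))
pp=uncrop([(82,248),(172,485),(290,182),(376,410)],350,190,7)
pl=[(0,-.05,.004),(0,.05,.004),(-.09,-.05,.004),(-.09,.05,.004)]
print('plate',*fit([("top",pl,pp)],[.58,-.1,hp+.35]))
ps=uncrop([(187,486),(306,447),(243,560)],265,200,3.5)
print('plate both',*fit([("top",pl,pp),("side",[(0,.05,.004),(0,-.05,.004),(-.09,.05,.004)],ps)],[.58,-.1,hp+.35]))
for q in("jar","flask","dishes","bowl","canister","timer"):
  for n in("top",):
    print(q,[(round(d['conf'],2),d['point']) for d in viewer.recognise(n,q)])
E
```

```text
[array([0.5795, 0.1307, 0.19  ]), array([0.5763, 0.0584, 0.19  ]), array([0.4854, 0.0628, 0.19  ]), array([0.4881, 0.1325, 0.19  ])]
tin top [0.5323 0.0961 1.5341] [[ 0.5325  0.3689]
 [-0.4402  0.1362]
 [ 0.0041 -0.2738]
 [-0.0967 -0.2189]]
tin both [0.5322 0.0965 1.5288] [[ 0.4548  0.3373]
 [-0.5215  0.2576]
 [-0.279  -0.1543]
 [-0.3764 -0.2552]
 [-0.0392  1.2374]
 [ 0.3159  0.1673]]
rest [0.5467 0.1311 1.5216] [[ 0.1882  0.1127]
 [-0.0429 -0.2883]
 [ 0.3137  0.0599]
 [-0.4554  0.1061]]
plate [ 0.5771 -0.115   1.8909] [[-0.2989  0.2938]
 [-0.681   0.2614]
 [ 0.297  -0.81  ]
 [ 0.6881  0.2353]]
plate both [ 0.5769 -0.1158  1.8964] [[-0.102   0.3908]
 [-0.2951  0.2933]
 [ 0.4309 -0.8787]
 [ 1.0087  0.0993]
 [-0.7626 -1.3663]
 [ 0.4897 -1.0232]
 [ 0.1522  0.7863]]
jar [(0.82, [0.6732, 0.0943, 0.1164])]
flask [(0.79, [0.7486, -0.1759, 0.0969])]
dishes []
bowl [(0.77, [0.3704, -0.0691, 0.0175])]
canister [(0.77, [0.4563, 0.4403, 0.1398])]
timer [(0.8, [0.3233, -0.2565, 0.0215])]
```

```bash
cat >> h.py <<'E'
YAW=1.525
X=np.array([np.cos(YAW),np.sin(YAW),0]);Z=np.array([0,0,1.]);Y=np.cross(Z,X)
P=np.array([.5322,.0963,0])+.0355*X      # tin rear bottom edge middle
TG=r.tcp_to_grasp
def quat(y,z):
    y=np.array(y,float);z=np.array(z,float);return R.from_matrix(np.c_[np.cross(y,z),y,z]).as_quat()
def bar(deg,piv=None):
    t=np.radians(deg);p=P if piv is None else piv
    return p+X*(-.035*np.cos(t)+.235*np.sin(t))+Z*(.035*np.sin(t)+.235*np.cos(t))
def plate_pose(tip,yaw,s=1,lift=0):
    x=np.array([np.cos(yaw),np.sin(yaw),0]);a=np.radians(35)
    g=np.array([tip[0],tip[1],0])-.131*x+Z*(.063+lift)
    tz=x*np.sin(a)-Z*np.cos(a); ty=s*(x*np.cos(a)+Z*np.sin(a))
    return g,tz,quat(ty,tz)
def st():
    s=r.read_state();return s['clock'],s['tcp_pos'].round(4),s['force'].round(2),round(s['finger_gap'],4)
E
python3 - <<'E'
from h import *
np.set_printoptions(precision=3,suppress=True)
for s in(1,-1):
    q=quat(s*X,-Z)
    for d in(0,27): print(s,d,r.solve_ik(bar(d)-Z*TG,q))
    print('hover',r.solve_ik(bar(0)+Z*.06,q))
    for tip,yaw in(((.577,-.1155),1.893),(P-.17*X,YAW),(P-.017*X,YAW)):
        g,tz,q=plate_pose(tip,yaw,s); print('plate',s,g,r.solve_ik(g+TG*tz,q),r.solve_ik(g-.1*tz,q))
E
```

```text
1 0 [ 0.081 -0.108  1.909 -0.     1.341 -1.444]
1 27 [ 0.275 -0.022  1.844 -0.     1.32  -1.25 ]
hover [ 0.081 -0.151  1.816 -0.     1.476 -1.444]
plate 1 [ 0.618 -0.24   0.063] [-0.589  0.573  1.495  0.359  1.578 -2.573] [-0.64   0.577  1.311  0.341  1.763 -2.555]
plate 1 [ 0.52  -0.169  0.063] [-0.641  0.273  1.907  0.507  1.364 -2.375] [-0.729  0.216  1.786  0.461  1.558 -2.36 ]
plate 1 [ 0.527 -0.016  0.063] [-0.402  0.162  2.041  0.604  1.243 -2.216] [-0.515  0.066  1.953  0.541  1.449 -2.198]
-1 0 [ 0.081 -0.108  1.909 -0.     1.341  1.697]
-1 27 [ 0.275 -0.022  1.844 -0.     1.32   1.891]
hover [ 0.081 -0.151  1.816 -0.     1.476  1.697]
plate -1 [ 0.618 -0.24   0.063] [-0.589  0.573  1.495  0.359  1.578  0.569] [-0.64   0.577  1.311  0.341  1.763  0.587]
plate -1 [ 0.52  -0.169  0.063] [-0.641  0.273  1.907  0.507  1.364  0.767] [-0.729  0.216  1.786  0.461  1.558  0.782]
plate -1 [ 0.527 -0.016  0.063] [-0.402  0.162  2.041  0.604  1.243  0.925] [-0.515  0.066  1.953  0.541  1.449  0.944]
```

```bash
python3 - <<'E'
from h import *
q=quat(-X,-Z)
p=r.read_state()['tcp_pos']; r.line_to(p+Z*.1,rate=.25)
b=bar(0)
r.move_pose(b+Z*.055,q); print(st())
r.line_to(b-Z*TG,rate=.12); print(st())
r.grasp(25); print(st())
cv2.imwrite("pics/s1.png",viewer.read_camera("side"));cv2.imwrite("pics/t1.png",viewer.read_camera("top"))
i=np.hstack([cv2.resize(cv2.imread("pics/s1.png")[160:320,240:400],None,fx=2.5,fy=2.5),cv2.resize(cv2.imread("pics/t1.png")[170:330,210:370],None,fx=2.5,fy=2.5)]);cv2.imwrite("pics/m1.png",i)
E
```

```text
(3.6667, array([0.5322, 0.0973, 0.2899]), array([0.03, 0.57, 0.72]), 0.0854)
(4.4333, array([0.5327, 0.0969, 0.2171]), array([ 0.99, -0.15,  0.29]), 0.0853)
(5.1, array([0.5323, 0.0966, 0.2165]), array([-0.28, -0.87,  0.25]), 0.0111)
```

View pics/m1.png

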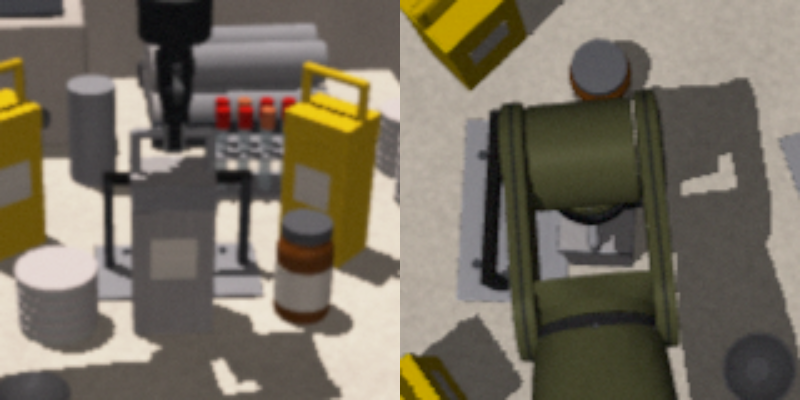

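The bar is gripped (gap 11 mm) between its uprights, at about (175,140) in the left view. Next is the tip-back.

```bash
python3 - <<'E'
from h import *
for d in (4.5,9,13.5,18,22.5,25.5):
    r.line_to(bar(d)-Z*TG,rate=.09); print(d,st())
E
```

```text
4.5 (5.5583, array([0.5333, 0.1158, 0.2187]), array([ 0.7 , -1.31,  2.2 ]), 0.0108)
9 (5.9167, array([0.534 , 0.1346, 0.219 ]), array([ 0.44, -1.7 ,  1.89]), 0.0108)
13.5 (6.275, array([0.5346, 0.1531, 0.2176]), array([-0.07, -1.49,  0.53]), 0.011)
18 (6.6333, array([0.5355, 0.1717, 0.2154]), array([ 1.44, -0.88, -0.87]), 0.011)
22.5 (6.9917, array([0.5365, 0.19  , 0.2118]), array([ 1.55, -0.36,  0.7 ]), 0.0111)
25.5 (7.2833, array([0.5369, 0.2018, 0.2083]), array([0.55, 0.01, 2.08]), 0.011)
```

```bash
python3 - <<'E'
from h import *
for d in (26,26.5,27,27.4,27.8,28.2):
    r.line_to(bar(d)-Z*TG,rate=.03); r.wait(.1)
    f=np.mean([r.read_state()['force'] for _ in range(3)],0); print(d,st(),f.round(2))
    if f[1]<-3: break
cv2.imwrite("pics/s2.png",viewer.read_camera("side"))
cv2.imwrite("pics/m2.png",cv2.resize(cv2.imread("pics/s2.png")[150:330,230:410],None,fx=3,fy=3))
E
```

```text
26 (7.6333, array([0.5371, 0.2032, 0.2079]), array([0.6 , 0.92, 0.68]), 0.0109) [0.6  0.92 0.68]
26.5 (7.9833, array([0.5372, 0.2052, 0.2072]), array([1.09, 0.12, 1.16]), 0.011) [1.09 0.12 1.16]
27 (8.3333, array([0.5373, 0.2073, 0.2066]), array([ 0.24, -0.67,  1.14]), 0.0108) [ 0.24 -0.67  1.14]
27.4 (8.6833, array([0.5373, 0.2081, 0.2059]), array([-0.62, -5.69,  2.31]), 0.011) [-0.62 -5.69  2.31]
```

View pics/m2.png

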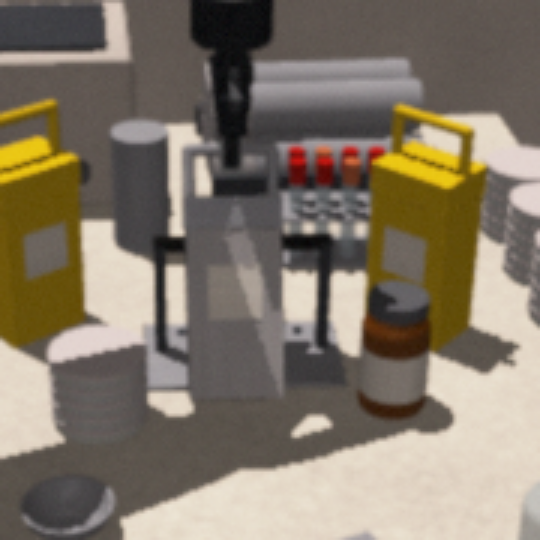

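Rail contact shows as a 5.7 N push-back at 27.4°, and the tin leans squarely on the rail. I release it and go to the plate.

```bash
python3 - <<'E'
from h import *
r.line_to(bar(27.1)-Z*TG,rate=.03); print(st())
r.open_jaws(); print(st())
r.line_to(r.read_state()['tcp_pos']+Z*.1,rate=.2)
g,tz,q=plate_pose((.577,-.1155),1.893,-1)
r.move_pose(g-.09*tz+Z*.08,q); print(st())
for n in("side","top"): cv2.imwrite(f"pics/{n}3.png",viewer.read_camera(n))
a=cv2.resize(cv2.imread("pics/side3.png")[190:370,235:415],None,fx=2.2,fy=2.2);b=cv2.resize(cv2.imread("pics/top3.png")[170:350,215:395],None,fx=2.2,fy=2.2)
cv2.imwrite("pics/m3.png",np.hstack([a,b]))
E
```

```text
(8.9833, array([0.5372, 0.2077, 0.206 ]), array([ 1.27, -1.73, -0.18]), 0.0111)
(9.6917, array([0.5373, 0.2076, 0.2064]), array([-0.49, -0.94, -0.78]), 0.0855)
(12.2417, array([ 0.6354, -0.2875,  0.2173]), array([-0.17, -0.44, -0.78]), 0.0854)
```

View pics/m3.png

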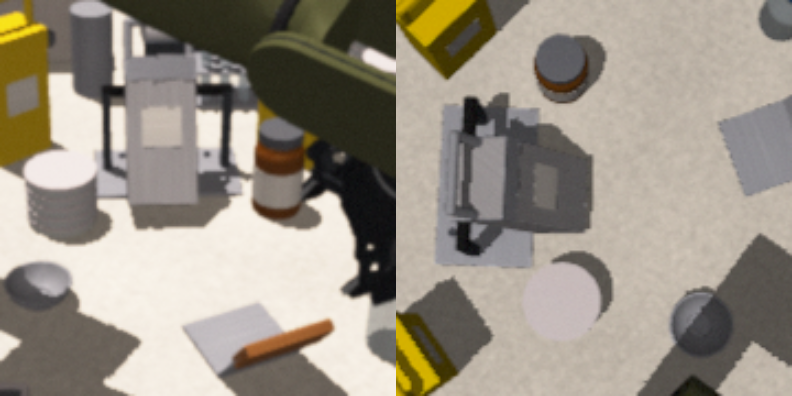

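The tin leans on its own; in the right panel its front face spans (505,185) to (590,195). I measure its leaning pose, then grasp the plate.

```bash
python3 - <<'E'
from h import *
t=cv2.imread("pics/top3.png")
cv2.imwrite("pics/c4.png",cv2.resize(t[215:295,230:320],None,fx=8,fy=7.5,interpolation=cv2.INTER_CUBIC)[:600])
t2=np.radians(27.1)
def tp(x,y,z): # local from rear bottom edge, tilt
    return P+X*(x*np.cos(t2)+z*np.sin(t2))+Y*y+Z*(-x*np.sin(t2)+z*np.cos(t2))
c=[tp(-.07,-.045,0),tp(-.07,.045,0),tp(-.07,-.045,.19),tp(-.07,.045,.19)]
pr=proj("top",c);print(pr, [( (p[0]+.5-230)*8-.5,(p[1]+.5-215)*7.5-.5) for p in pr])
E
```

```text
[[301.07935006 242.27602625]
 [300.07740284 275.49126049]
 [264.18991345 231.4766493 ]
 [262.70482502 268.99872731]] [(np.float64(572.134800498935), np.float64(207.82019688205847)), (np.float64(564.119222736826), np.float64(456.93445366822783)), (np.float64(277.019307639403), np.float64(126.82486978715166)), (np.float64(265.13860014872853), np.float64(408.24045481822736))]
```

View pics/c4.png

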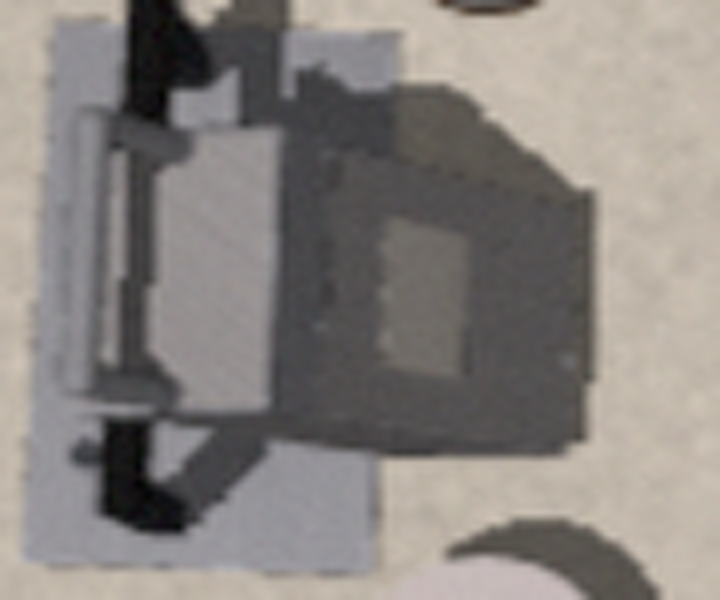

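Predicted and observed tin corners agree within about 1 px. Now I grasp the plate.

```bash
python3 - <<'E'
from h import *
g,tz,q=plate_pose((.577,-.1155),1.893,-1)
r.line_to(g-.07*tz,rot=q,rate=.2)
r.line_to(g+TG*tz,rate=.1); print(st())
r.grasp(40); print(st())
for n in("side","top"): cv2.imwrite(f"pics/{n}4.png",viewer.read_camera(n))
a=cv2.resize(cv2.imread("pics/side4.png")[260:400,290:450],None,fx=2.5,fy=2.5);b=cv2.resize(cv2.imread("pics/top4.png")[170:310,310:470],None,fx=2.5,fy=2.5)
cv2.imwrite("pics/m4.png",np.hstack([a,b]))
E
```

```text
(14.0083, array([ 0.6157, -0.2301,  0.0484]), array([ 0.3 ,  0.75, -0.2 ]), 0.0854)
(14.6583, array([ 0.6151, -0.2296,  0.0479]), array([0.35, 0.82, 1.25]), 0.0135)
```

View pics/m4.png

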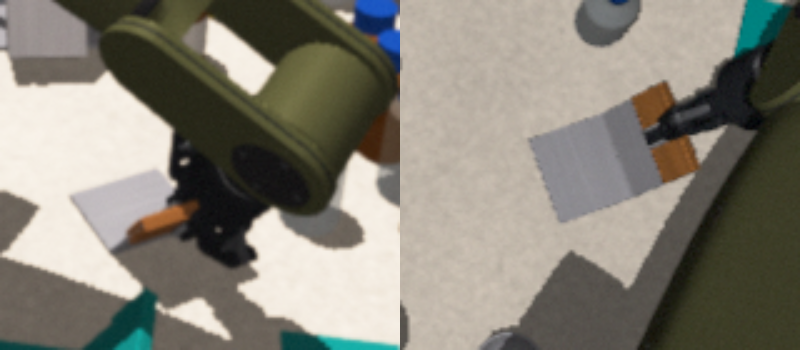

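The grip is seated on the wood (gap 13.5 mm). I lift slightly, align with the tin axis, then set down and check.

```bash
python3 - <<'E'
from h import *
r.line_to(r.read_state()['tcp_pos']+Z*.015,rate=.08); print(st())
g,tz,q=plate_pose(P-.15*X,YAW,-1,lift=.015)
r.line_to(g+TG*tz,rot=q,rate=.1); print(st())
r.line_to(g+TG*tz-Z*.0135,rate=.04); r.wait(.15); print(st())
for n in("side","top"): cv2.imwrite(f"pics/{n}5.png",viewer.read_camera(n))
cv2.imwrite("pics/m5.png",cv2.resize(cv2.imread("pics/top5.png")[200:300,300:400],None,fx=6,fy=6,interpolation=cv2.INTER_CUBIC))
cv2.imwrite("pics/n5.png",cv2.resize(cv2.imread("pics/side5.png")[220:360,260:420],None,fx=4,fy=4,interpolation=cv2.INTER_CUBIC))
E
```

```text
(15.1, array([ 0.6155, -0.23  ,  0.0634]), array([ 0.03,  0.7 , -3.68]), 0.0134)
(16.5583, array([ 0.522 , -0.1387,  0.0629]), array([ 0.47, -0.17, -3.72]), 0.0138)
(17.2, array([ 0.5214, -0.1382,  0.0492]), array([-0.94,  0.01, -4.73]), 0.0138)
```

View pics/m5.png

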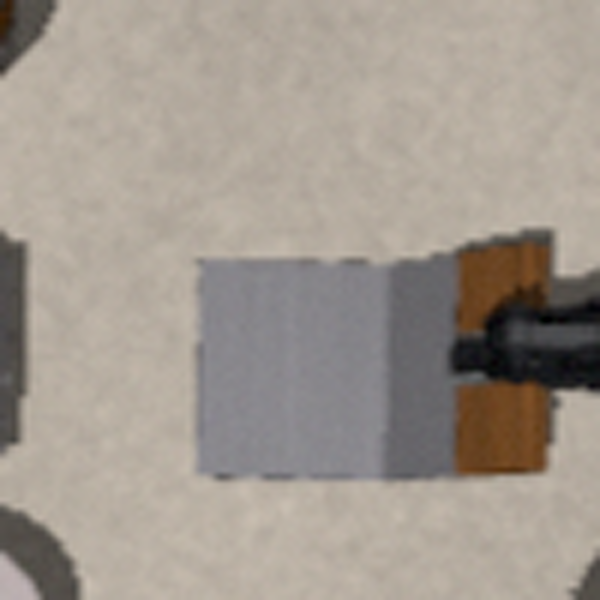

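View pics/n5.png

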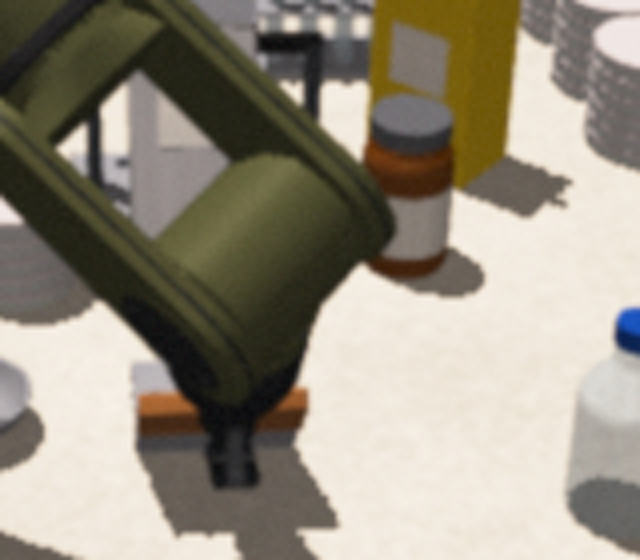

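```bash
python3 - <<'E'
from h import *
np.set_printoptions(precision=4,suppress=True)
pp=uncrop([(200,260),(198,476),(388,265),(383,478)],300,200,6)
pl=[(0,-.05,.0045),(0,.05,.0045),(-.09,-.05,.0045),(-.09,.05,.0045)]
x,e=fit([("top",pl,pp)],[.52,-.02,YAW]);print(x,e)
d=np.r_[x[:2],0]-P;print('tin frame tip',d@X,d@Y,'yaw err deg',np.degrees(x[2]-YAW))
m=np.r_[x[:2],0]-.045*np.array([np.cos(x[2]),np.sin(x[2]),0])-P;print('mid y',m@Y)
E
```

```text
[ 0.5271 -0.0162  1.5302] [[-0.6764 -0.1963]
 [-0.9592  0.0256]
 [ 0.5615 -0.2754]
 [ 1.0765  0.4244]]
tin frame tip -0.14814088309879048 -3.340543088086012e-05 yaw err deg 0.3004766447269377
mid y -0.0002693981540481867
```

The plate is aligned: lateral offset under 0.5 mm, yaw error 0.3°. I slide it in.

```bash
python3 - <<'E'
from h import *
p=r.read_state()['tcp_pos']; g,tz,q=plate_pose(P-.15*X,YAW,-1)
b=g+TG*tz+Z*.0003   # commanded bench-level pose
b[2]=p[2]-.001
def go(s,rate):
    t=b+X*s; r.line_to(t,rate=rate); z=st(); print(s,z); return z[2]
go(0,.03)
for s in(.07,.1,.115,.125,.131):
    f=go(s,.07)
    if abs(f[1])>8: print("STOP");break
r.wait(.1);print(st())
for n in("side","top"): cv2.imwrite(f"pics/{n}6.png",viewer.read_camera(n))
a=cv2.resize(cv2.imread("pics/side6.png")[190:330,240:400],None,fx=2.5,fy=2.5);b=cv2.resize(cv2.imread("pics/top6.png")[190:330,220:380],None,fx=2.5,fy=2.5)
cv2.imwrite("pics/m6.png",np.hstack([a,b]))
E
```

```text
0 (17.55, array([ 0.5214, -0.1382,  0.0482]), array([ 0.34,  0.49, -3.07]), 0.0134)
0.07 (18.7, array([ 0.5248, -0.0687,  0.0483]), array([ 0.46,  0.25, -4.65]), 0.0135)
0.1 (19.275, array([ 0.5259, -0.0379,  0.0482]), array([-0.82, -0.44, -3.68]), 0.0134)
0.115 (19.6417, array([ 0.5265, -0.0229,  0.0482]), array([-0.15, -0.21, -3.37]), 0.0136)
0.125 (19.9333, array([ 0.527 , -0.0129,  0.0482]), array([ 0.07,  0.6 , -4.3 ]), 0.0132)
0.131 (20.1833, array([ 0.5273, -0.0071,  0.0482]), array([-0.05,  0.35, -4.22]), 0.0134)
(20.2833, array([ 0.5274, -0.0073,  0.0482]), array([ 0.17, -0.14, -3.89]), 0.0131)
```

View pics/m6.png

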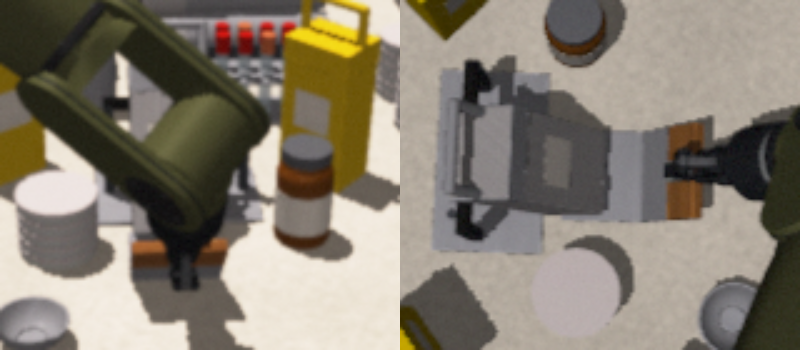

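The blade is centred under the tin with no contact force. I set it down, let go, and retract along the flange slope.

```bash
python3 - <<'E'
from h import *
for i in range(4):
    r.line_to(r.read_state()['tcp_pos']-Z*.0004,rate=.01);r.wait(.05)
    z=st();print(z)
    if z[2][2]>-1.5:break
r.open_jaws();print(st())
g,tz,q=plate_pose(P-.017*X,YAW,-1)
p=r.read_state()['tcp_pos']
r.line_to(p-.09*tz,rate=.15)
r.line_to(r.read_state()['tcp_pos']-.1*X+Z*.15,rate=.3);print(st())
for n in("side","top"): cv2.imwrite(f"pics/{n}7.png",viewer.read_camera(n))
a=cv2.resize(cv2.imread("pics/side7.png")[190:330,240:400],None,fx=2.5,fy=2.5);b=cv2.resize(cv2.imread("pics/top7.png")[190:330,220:380],None,fx=2.5,fy=2.5)
cv2.imwrite("pics/m7.png",np.hstack([a,b]))
E
```

```text
(20.6833, array([ 0.5276, -0.0075,  0.048 ]), array([-1.22, -0.59, -3.12]), 0.0138)
(20.9833, array([ 0.5276, -0.0076,  0.0479]), array([-0.41, -0.63,  0.3 ]), 0.0135)
(21.675, array([ 0.5276, -0.0075,  0.0475]), array([-0.18, -0.1 , -1.09]), 0.0856)
(23.175, array([ 0.5194, -0.1576,  0.2684]), array([-0.4 ,  0.31, -1.06]), 0.0852)
```

View pics/m7.png

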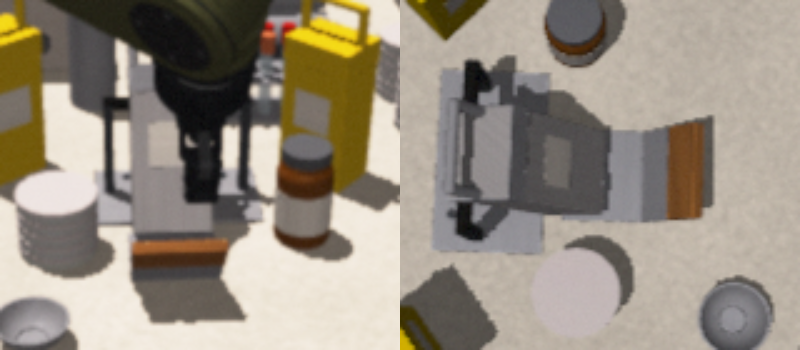

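The plate has been let go and lies flat; in the right panel the blade runs centrally under the tin and the grip is at (685,170). I re-grasp the bar.

```bash
python3 - <<'E'
from h import *
print([((ray("top",uncrop(p,220,190,2.5),.004)-P)@X,(ray("top",uncrop(p,220,190,2.5),.004)-P)@Y) for p in((645,130),(640,219))])
q=quat(-X,-Z)
p=r.read_state()['tcp_pos']
r.line_to(p+Z*.07+X*.05,rot=q,rate=.2)
t=np.array([.5372,.2077,.206])
r.move_pose(t+Z*.1,q);print(st())
r.line_to(t,rate=.12);print(st())
r.grasp(25);r.wait(.1);print(st())
cv2.imwrite("pics/side8.png",viewer.read_camera("side"))
cv2.imwrite("pics/m8.png",cv2.resize(cv2.imread("pics/side8.png")[160:330,240:400],None,fx=3,fy=3))
E
```

```text
[(np.float64(-0.5512500694418859), np.float64(-0.06450167453914185)), (np.float64(-0.544314443369493), np.float64(0.03451927646186855))]
(25.2417, array([0.5377, 0.2065, 0.3058]), array([-0.03, -0.62,  0.68]), 0.0855)
(26.225, array([0.5378, 0.2078, 0.2071]), array([0.06, 0.29, 0.96]), 0.0856)
(26.9917, array([0.5373, 0.2077, 0.2062]), array([0.43, 0.72, 1.14]), 0.0105)
```

View pics/m8.png

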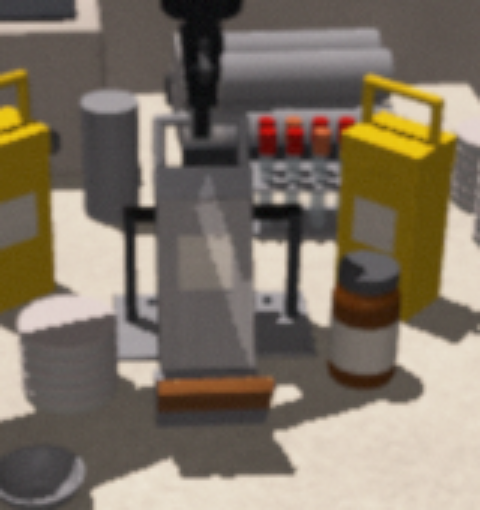

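```bash
python3 - <<'E'
from h import *
print([np.round(((ray("top",uncrop(p,220,190,2.5),.004)-P)@X,(ray("top",uncrop(p,220,190,2.5),.004)-P)@Y),4) for p in((245,130),(240,219))])
for d in(24,20.5,17,14):
    r.line_to(bar(d)-Z*TG,rate=.05);print(d,st())
E
```

```text
[array([-0.1077, -0.0518]), array([-0.1048,  0.0466])]
24 (27.45, array([0.5368, 0.1951, 0.2104]), array([-0.29,  1.23,  0.07]), 0.011)
20.5 (27.8917, array([0.5363, 0.181 , 0.2141]), array([-0.11,  0.82,  3.19]), 0.0108)
17 (28.3333, array([0.5355, 0.1666, 0.2165]), array([-1.26,  1.32,  3.36]), 0.011)
14 (28.7333, array([0.5349, 0.1543, 0.218 ]), array([-1.12,  0.69,  4.61]), 0.0113)
```

```bash
cat >> h.py <<'E'
def bar2(deg,d=.017):
    t=np.radians(deg);s=np.hypot(d,.004);Q=P-d*X+Z*.004;o=-.035+s
    return Q+X*(o*np.cos(t)+.235*np.sin(t))+Z*(-o*np.sin(t)+.235*np.cos(t))
E
python3 - <<'E'
from h import *
for d in(13,11,9,7,5):
    r.line_to(bar2(d)+Z*.001-Z*TG,rate=.04);r.wait(.05);print(d,st())
for n in("side","top"): cv2.imwrite(f"pics/{n}9.png",viewer.read_camera(n))
a=cv2.resize(cv2.imread("pics/side9.png")[190:330,240:400],None,fx=2.5,fy=2.5);b=cv2.resize(cv2.imread("pics/top9.png")[190:330,220:380],None,fx=2.5,fy=2.5)
cv2.imwrite("pics/m9.png",np.hstack([a,b]))
E
```

```text
13 (29.0417, array([0.5344, 0.1504, 0.2186]), array([-0.31,  0.5 ,  0.79]), 0.0112)
11 (29.45, array([0.5342, 0.1421, 0.2201]), array([-0.2 ,  0.41, -0.77]), 0.0109)
9 (29.8583, array([0.5339, 0.134 , 0.2212]), array([-0.6 , -0.04,  0.61]), 0.011)
7 (30.2667, array([0.5336, 0.1259, 0.2219]), array([-0.29,  0.21,  1.47]), 0.0109)
5 (30.675, array([0.5332, 0.1176, 0.222 ]), array([-1.39,  1.1 ,  1.56]), 0.0108)
```

View pics/m9.png

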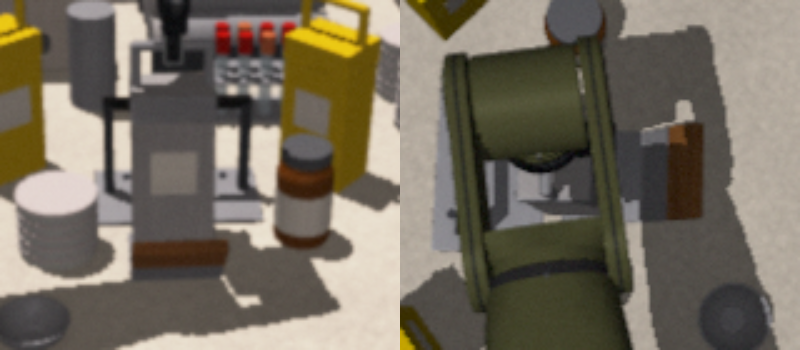

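```bash
python3 - <<'E'
from h import *
for d in(4,3,2,1,0):
    r.line_to(bar2(d)+Z*.001-Z*TG,rate=.025);r.wait(.1);print(d,st())
for n in("side","top"): cv2.imwrite(f"pics/{n}10.png",viewer.read_camera(n))
a=cv2.resize(cv2.imread("pics/side10.png")[190:330,240:400],None,fx=2.5,fy=2.5);b=cv2.resize(cv2.imread("pics/top10.png")[190:330,220:380],None,fx=2.5,fy=2.5)
cv2.imwrite("pics/m10.png",np.hstack([a,b]))
E
```

```text
4 (31.1917, array([0.533 , 0.1136, 0.222 ]), array([-0.14,  0.1 ,  1.77]), 0.011)
3 (31.6083, array([0.5328, 0.1095, 0.2218]), array([-0.36,  0.63,  2.12]), 0.011)
2 (32.025, array([0.5326, 0.1054, 0.2218]), array([-0.53,  0.67,  0.56]), 0.0111)
1 (32.4417, array([0.5324, 0.1013, 0.2215]), array([-1.  ,  0.75,  1.61]), 0.0107)
0 (32.8583, array([0.5322, 0.0972, 0.2211]), array([-0.67, -0.35, -0.07]), 0.0107)
```

View pics/m10.png

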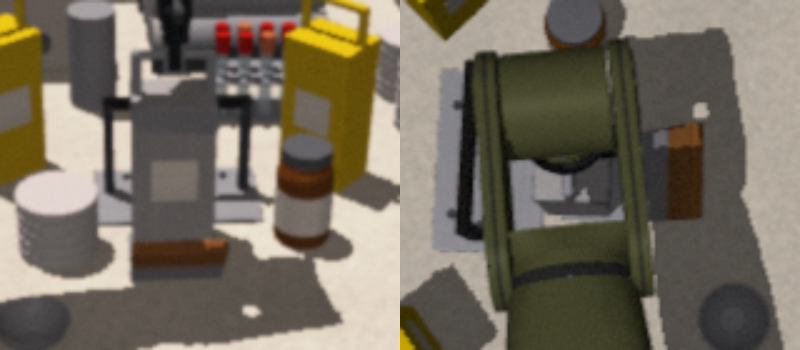

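```bash
python3 - <<'E'
from h import *
p0=bar2(0)+Z*.001-Z*TG
for k in range(1,6):
    r.line_to(p0-Z*.0004*k,rate=.01);r.wait(.1)
    f=[]
    for _ in range(5): f.append(r.read_state()['force']);r.wait(.02)
    f=np.mean(f,0);print(k,st()[:2],f.round(2))
    if f[2]>4: break
E
```

```text
1 (33.3917, array([0.5324, 0.0973, 0.2212])) [-1.17  0.69  2.11]
2 (33.825, array([0.5325, 0.0973, 0.2212])) [-1.71  0.5   5.31]
```

```bash
python3 - <<'E'
from h import *
im=viewer.read_camera("side");cv2.imwrite("pics/side11.png",im)
C=P-.0525*X; C=np.r_[C[:2],0]   # predicted tin base middle
f=4;x0,y0=270,200
c=cv2.resize(im[y0:y0+115,x0:x0+90],None,fx=f,fy=f,interpolation=cv2.INTER_CUBIC);c2=c.copy()
for deg,col in((0,(0,0,255)),(2,(0,255,0))):
    t=np.radians(deg)
    def T(x,y,z): # tilt about blade tip-ish (x=+.0175 on base)
        x=x-.0175;return C+X*(.0175+x*np.cos(t)+z*np.sin(t))+Y*y+Z*(.004-x*np.sin(t)+z*np.cos(t))
    pts=[T(-.035,.045,0),T(-.035,-.045,0),T(-.035,-.045,.19),T(-.035,.045,.19)]
    top=[T(.035,-.045,.19),T(.035,.045,.19)]
    g=lambda a:np.int32(((proj("side",a)+.5-[x0,y0])*f-.5)*16).reshape(-1,1,2)
    cv2.polylines(c2,[g(pts)],True,col,1,cv2.LINE_AA,4);cv2.polylines(c2,[g(pts[2:]+top[::-1][::-1])],False,col,1,cv2.LINE_AA,4)
cv2.imwrite("pics/m11.png",np.hstack([c,c2]));print(st())
E
```

```text
(33.875, array([0.5325, 0.0973, 0.2212]), array([-1.39,  0.3 ,  4.82]), 0.0109)
```

View pics/m11.png

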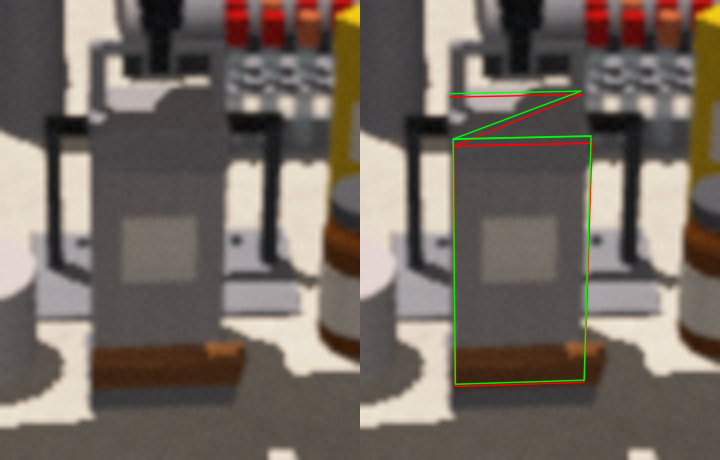

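```bash
python3 - <<'E'
from h import *
np.set_printoptions(precision=2,suppress=True)
def T(C,x,z,t): 
    x=x-.0175;return C+X*(.0175+x*np.cos(t)+z*np.sin(t))+Z*(-x*np.sin(t)+z*np.cos(t))
C0=np.array([.5322,.0963,0]);C1=C0*0+P-.0525*X+Z*.004
for nm,C,t in(("init",C0,0),("now0",C1,0),("now2",C1,np.radians(2))):
    print(nm,[ (z,proj("side",T(C,x,z,t))[0,1].round(2)) for x,z in((-.035,0),(-.035,.08),(-.035,.12),(-.035,.19),(.035,.19))])
a=cv2.imread("pics/side0.png");b=cv2.imread("pics/side11.png")
A=cv2.resize(a[205:305,285:335],None,fx=6,fy=6,interpolation=cv2.INTER_CUBIC);B=cv2.resize(b[205:305,285:335],None,fx=6,fy=6,interpolation=cv2.INTER_CUBIC)
B=cv2.convertScaleAbs(B,alpha=1.5)
cv2.imwrite("pics/m12.png",np.hstack([A,B]))
E
```

```text
init [(0, np.float64(293.24)), (0.08, np.float64(269.31)), (0.12, np.float64(256.79)), (0.19, np.float64(233.95)), (0.19, np.float64(221.97))]
now0 [(0, np.float64(295.6)), (0.08, np.float64(271.43)), (0.12, np.float64(258.78)), (0.19, np.float64(235.69)), (0.19, np.float64(223.47))]
now2 [(0, np.float64(295.06)), (0.08, np.float64(270.31)), (0.12, np.float64(257.4)), (0.19, np.float64(233.89)), (0.19, np.float64(222.61))]
```

View pics/m12.png

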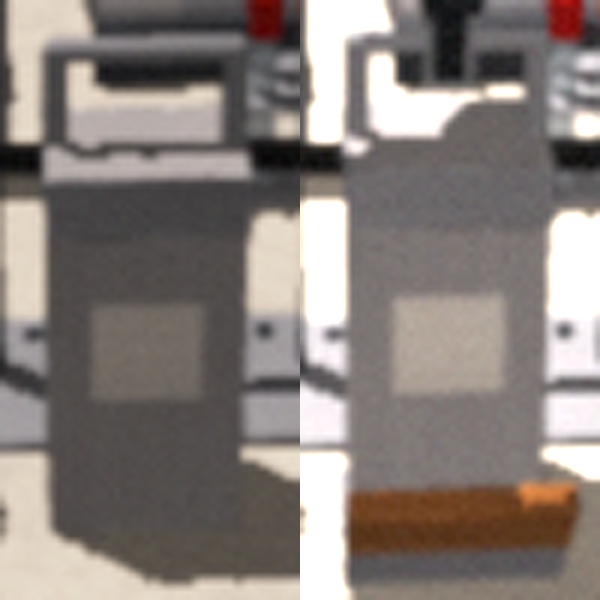

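My overlay had the tin's final place wrong: it stands over its initial place, 4 mm higher. The predicted shift is then about -1.2 px, and I observe -1.2 px at the label and about -2 px at the top edge, so the tin is upright within about 1°. I ease off the load and release.

```bash
python3 - <<'E'
from h import *
r.line_to(bar2(0)+Z*.0008-Z*TG,rate=.01);r.wait(.1);print(st())
r.open_jaws();print(st())
r.line_to(r.read_state()['tcp_pos']+Z*.12,rate=.12)
r.goto_joints([1.114,.124,1.65,0,1.367,-.083]);print(st())
for n in("side","top"): cv2.imwrite(f"pics/{n}13.png",viewer.read_camera(n))
a=cv2.resize(cv2.imread("pics/side13.png")[190:330,240:400],None,fx=2.5,fy=2.5);b=cv2.imread("pics/top13.png")
cv2.imwrite("pics/m13.png",np.hstack([a,cv2.resize(b[190:330,220:380],None,fx=2.5,fy=2.5)]))
cv2.imwrite("pics/c13.png",cv2.resize(b[210:290,255:355],None,fx=7,fy=7,interpolation=cv2.INTER_CUBIC))
E
```

```text
(34.225, array([0.5323, 0.0973, 0.2211]), array([-0.82,  0.32,  3.41]), 0.0108)
(34.9333, array([0.5323, 0.0972, 0.2211]), array([-0.45, -0.52, -0.43]), 0.0857)
(38.225, array([0.2385, 0.605 , 0.2316]), array([-0.53, -0.11,  0.52]), 0.0852)
```

View pics/m13.png

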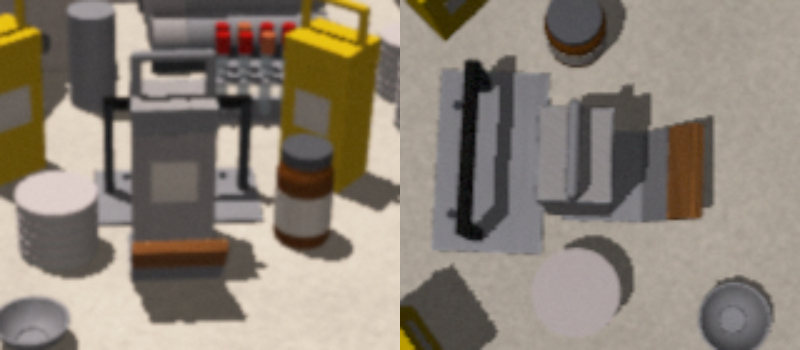

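View pics/c13.png

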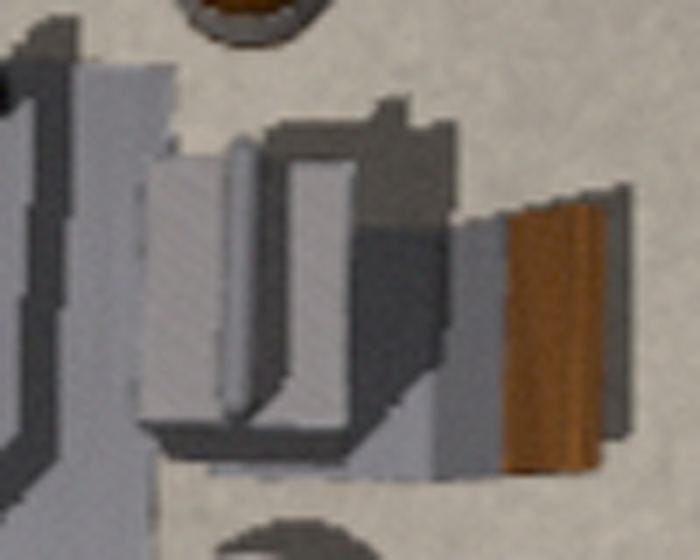

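View pics/top13.png

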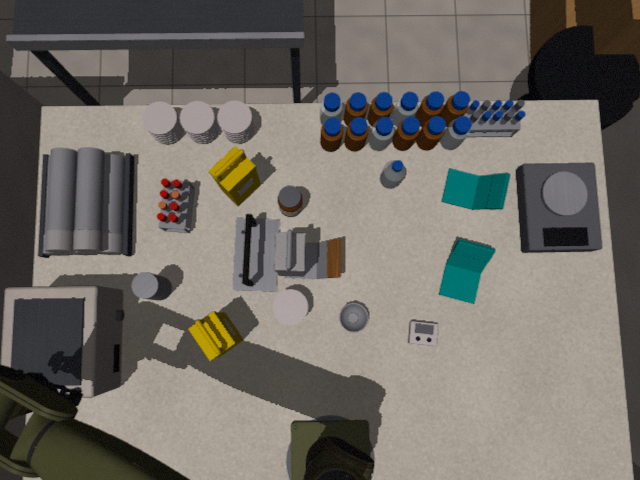

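```bash
python3 - <<'E'
from h import *
np.set_printoptions(precision=4,suppress=True)
f=lambda a:np.array([a@X,a@Y])
print('tip corner',f(ray("top",uncrop((208,472),255,210,7),.004)-P))
print('crease lower',f(ray("top",uncrop((433,480),255,210,7),.004)-P))
tp=[(.035,-.045,.194),(-.035,-.045,.194),(-.035,.045,.194),(.035,.045,.194)]
x,e=fit([("top",tp,uncrop([(148,157),(355,160),(350,427),(140,422)],255,210,7))],[.53,.09,YAW]);print(x,e,f(np.r_[x[:2],0]-P))
E
```

```text
tip corner [-0.0189  0.0482]
crease lower [-0.1068  0.0489]
[0.5323 0.093  1.5336] [[ 0.2162  0.2702]
 [-0.2414  0.4267]
 [-0.2938 -0.4157]
 [ 0.3172 -0.2643]] [-0.0388 -0.0003]
```

The checks agree: the blade tip is about 20 mm past the tin's middle and centred within 2 mm, and the tin is upright. I hand in.

```bash
python3 -c "
from cell import r
r.hand_in(); print(r.read_state()['clock'])"
```

```text
the job is handed in; nothing more can be done
the job is handed in; nothing more can be done
```

The tin is loaded on the lifting plate and the job is handed in; the robot's clock stood at about 38 s, and no verdict was reported.

**What I did:**
- I tipped the grey tin back by its bar until it touched the rail at about 27° (about 6 N push-back) and let go. It leaned there by itself.
- I picked up the steel plate by its wooden grip, lined it up with the tin, slid the blade under without contact force, and released it flat on the bench.
- I took the bar again and lowered the tin onto the blade under control; the contact force stayed at or below about 5 N. Then I released it and moved the arm back to its start pose.

**Last checks:**
- **Blade position:** the tip reaches about 20 mm past the tin's middle and is centred within about 2 mm, and the plate did not move when the tin came down.
- **Tin:** it stands upright on the blade, with its top fitting a base 4 mm above the bench.
- **Other things:** they look unmoved in the final top picture, judged by eye.

**Disagreements:**
- One side-view overlay disagreed because I had put the tin's final position in the wrong place. With that corrected, the view agreed to about 1 px, or about 1° of tilt.
- With the tin down, the bar read about 0.7 mm higher than predicted, which I put down to measurement tolerance.

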